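# Power up the casting-finishing bench in order

## Task

Power up the finishing bench in the working order: switch on the socket strip with its rocker, then start the dust extraction with the flat-topped start button on its station (press it fully in, then let it come back), and only then switch on the handpiece unit with the larger of its two rockers. Each rocker goes on by pushing down its raised end. Do not press the mushroom stop button, leave the small direction rocker and the speed dial as they are set, and do not shift or pick up anything on the bench.

Things in the scene. Friction and masses are not known exactly. Their poses are not given: they have to be found in the camera images.
- strip: Socket strip screwed to the bench: low white box 268 mm long (its x axis), 58 mm wide, 40 mm high, with grey end caps; in a row on top one dark rocker and four square socket flaps (tops at 47 mm). Origin on the bench; the box runs from x = -79 to +189 mm, the rocker's middle is at x = -45 mm.
- strip_rocker (a joint): Dark rocker of the strip, 30 mm along it by 22 mm, axis across the strip, V bottom 43.5 mm above the bench. Snap switch with a V-shaped top: one half level, the other raised 20 degrees. Now off: pushing the raised outer end down (4 N at first, then less) snaps it on. Press the half towards the flaps (+x of the strip). Joint: 0 off, 0.35 rad on.
- strip_rocker_end (a point): Middle of the outer top edge of the raised half of the strip's rocker, 15 mm from its pivot; moves with it: 48.5 mm above the bench when off, 43.5 mm when on. Press 3 to 5 mm inward of it, towards the pivot (-x of the strip).
- station: Extraction station screwed to the bench: grey box 150 mm long (its x axis), 74 wide, 52 high; on top in a row, in steel bezels 30 mm across and 3 mm high: black mushroom stop button at x = -50 mm, fixed clear lamp dome (top at 66.5 mm) at x = 0, black flat-topped start button at x = +50 mm. A conduit leaves the +x end. Origin on the bench under its centre.
- start_button (a joint): Start button: flat-topped black cylinder 23 mm across standing 10 mm above its bezel. Spring return; pressed straight down, 1.5 N to begin and 4.5 N at the bottom. Joint: 0 out, 0.005 m fully in.
- start_top (a point): Centre of the start button's flat top, 65 mm above the bench when out; moves with it.
- stop_button (a joint): Stop button: black mushroom head 38 mm across, spring return. Joint: 0 out, 0.005 m fully in. To be left alone.
- stop_top (a point): Centre of the mushroom head's top, 77.5 mm above the bench.
- unit: Handpiece unit, loose on rubber feet, about 1.9 kg: dark box, pale lid, 172 mm deep (its x axis), 122 wide, lid rising 10 degrees from 60 mm high at the front (-x) to 90 at the back. On it at x = -45 mm a large rocker (y = +33) and a small one (y = -35); behind, at x = +35, a black speed dial 38 mm across, 18 high. Origin on the bench under its centre.
- power_rocker (a joint): The unit's larger rocker, dark, 30 mm front to back by 22 mm, axis along the unit's y, V bottom 70.5 mm above the bench. Snap switch with a V-shaped top: one half level, the other raised 20 degrees. Now off: pushing the raised outer end down (4 N at first, then less) snaps it on. Press the back half (towards the dial, +x of the unit). Joint: 0 off, 0.35 rad on.
- power_rocker_end (a point): Middle of the outer top edge of the raised half of the unit's larger rocker, 15 mm from its pivot; moves with it: 78 mm above the bench when off, 73 mm when on. Press 3 to 5 mm inward of it, towards the pivot (-x of the unit).
- direction_rocker (a joint): Direction rocker of the unit, the smaller one, dark, 19 mm by 13 mm, same kind of switch. Joint: 0 as set now, 0.35 rad reversed. To be left alone.
- dial_mark (a point): Outer end of the white pointer line on top of the speed dial, 16 mm from the dial's axis; the dial turns with light friction and stays where left. To be left alone.
- bust: Loose bystander, to be left alone: small cast-brass bust on a round foot, 54 mm across, 89 mm tall, origin under its centre.
- flap_wheel: Loose bystander, to be left alone: brown abrasive flap wheel lying flat, 52 mm across, 16 mm high, origin under its centre.
- die_grinder: Loose bystander, to be left alone: blue pneumatic die grinder lying on its side along its x axis, 166 mm long, 36 mm wide, 50 mm high with its lever, origin under its middle.
- spray_can: Loose bystander, to be left alone: upright spray can, 52 mm across, 150 mm tall, origin under its centre.
- cast_base: Loose bystander, to be left alone: hollow square brass casting, 70 x 60 mm, 45 mm high, open at the top, origin under its centre.
- brush: Loose bystander, to be left alone: hand brush lying along its x axis, 170 mm long, origin under its middle.
Mind the look-alikes: they are no part of the job. What is shaped like the unit but turquoise is not meant. What is shaped like the station but purple is not meant.

How it is judged (in metres and radians):
On the way, in this order (a step that is already met when the one before it is completed fails the run):
1. the socket strip's rocker is switched on (value of joint strip_rocker above 0.28 rad and value of joint power_rocker below 0.1 rad), for 0.1 s.
2. the extraction start button is pressed in, with the strip on (value of joint start_button above 0.0035 m and value of joint strip_rocker above 0.28 rad), for 0.05 s.
3. the larger rocker of the handpiece unit is switched on, with the strip on (value of joint each of power_rocker, strip_rocker above 0.28 rad), for 0.1 s.
At the end, for the whole second after the job is handed in: Both large rockers on (over 0.28 of 0.35 rad); start button was pressed 3.5 mm or more between them and is out again (under 1.5 mm), stop button out; direction rocker not switched; dial mark and unit within 10 mm, every bystander within 20 mm of its place (all of step 3 and value of joint each of start_button, stop_button below 0.0015 m and value of joint direction_rocker below 0.1 rad and distance of each of dial_mark, unit from where it was at the start of the episode below 0.01 m and linear speed of unit below 0.01 m/s and distance of each of bust, flap_wheel, die_grinder, spray_can, cast_base, brush from where it was at the start of the episode below 0.02 m); the robot touches nothing.
It fails at once if the start button or the handpiece unit's rocker was worked while the strip was still off (value of joint strip_rocker below 0.1 rad and (value of joint start_button above 0.0035 m or value of joint power_rocker above 0.28 rad)).
It fails at once if the stop button was pressed (value of joint stop_button above 0.003 m).
It fails at once if the direction rocker was switched over or the speed dial turned (its mark moved more than 10 mm) (value of joint direction_rocker above 0.2 rad or distance of dial_mark from where it was at the start of the episode above 0.01 m).
It fails at once if the handpiece unit was shoved or lifted more than 10 mm (distance of unit from where it was at the start of the episode above 0.01 m).
It fails at once if a bystander was moved or lifted more than 20 mm (distance of any of bust, flap_wheel, die_grinder, spray_can, cast_base, brush from where it was at the start of the episode above 0.02 m).
It also fails if it takes over 43 s, if anything falls off the work surface, if the arm or the gripper's body presses on something with over 40 N, if the wrist force passes 120 N, or if a joint passes its speed limit or range.

## Robot

A 6-joint arm with a two-finger parallel gripper is mounted at the origin on the work surface. World frame = base frame: x ahead of the robot, y to its left, z up, the work surface at z = 0. Lengths are in m, angles in degrees, forces in N, time in s.
With the tool pointing down it reaches from about 0.4 to 0.825 m from the base axis. Payload 7 kg.
Tool frame: the origin (TCP) lies midway between the tips of the shut fingers; the grasp point (between the pads) lies 19 mm behind it; z points along the fingers, y is the line along which they close (so a half turn about z gives the same grasp; the last joint's range is limited). The gripper opens to 88 mm and grips with 3 to 60 N. Pads are 19 mm wide; open, the fingers measure 130 mm over their backs; the gripper's body (78 mm by 193 mm) begins 47 mm behind the grasp point.
Start: joints at [82.741, 20.546, 0.682, 0, -70.136, -16.507], TCP at [0.272, 0.618, 0.227] pointing down, gripper open.
Joint ranges: [-176.03, 176.03], [-82.01, 121.73], [-58.28, 71.71], [-173.87, 95.51], [-174.79, -0.11], [-173.66, 173.66]. Speed limits (degrees/s): [136.94, 136.94, 172.46, 180, 180, 180].

## Interface

Orientations are given as [roll, pitch, yaw] about the fixed x, y, z axes, in that order (R = Rz(yaw) Ry(pitch) Rx(roll)).
In Python, from plant import ctrl gives the robot as it stands.
- The arm moves only by the tool arm_command, never from a script. Its argument "steps" is a list of rows, each an object with "translation": the shift along the tool's x, y, z in mm, a list of three; "rotation": the turn, a rotation vector about the tool's x, y, z in units of 5 degrees (1.0 is 5 degrees), a list of three; "claw": the finger opening in mm, from 0 to 87.6. In form: [{"translation": [x, y, z], "rotation": [rx, ry, rz], "claw": claw}, ...]. A call has 1 to 5 rows; each row is the pose to reach, as a shift and turn from the pose commanded when the call began, along the tool's axes at that moment; what a row does not reach only later rows make up. A row lasts 1/10 s, in which the tool goes at most 50 mm and 8.59 degrees, less where a joint would pass 70% of its speed; a pose out of reach is approached as far as the arm can. A call with a gripper value outside its range is refused whole. The fingers move at their own pace and stop on an object; the grip force is fixed at half the most. Time passes only in rows, so rows that repeat a pose let the fingers close. It gives the time, the measured TCP pose, the force, the opening and the grip force at its end, in the units of the state.
- ctrl.get_obs(): the state, without advancing time (a new reading comes with each control period).
- ctrl.snapshot(name): name is "side" or "top"; returns (picture, depth): 420x560x3 uint8, red, green, blue; 420x560 float32, m along the optical axis (not along the pixel's ray), 0 where there is no reading.
- ctrl.calibration(name): a dict with "vertical_fov" (degrees; the focal length in pixels is half the picture's height over the tangent of half this angle, whatever the lens; pixels are square), "cx", "cy" (the principal point, pixels), "rvec" (rotation vector, rad) and "tvec" (3), from world to camera coordinates, as OpenCV has them. Camera axes: x right, y down, z forward; pixel columns grow to the right and rows downward; lengths in m; the calibration is good to about 2 mm. A picture is of the moment at which its call begins. calibration takes no time and is no camera call.
- ctrl.close_job(): hands the job in; it is judged then, once.
The state is a dict: "clock": time; "joint_pos": joint angles; "qvel": joint speeds; "tau": joint torques, N m; "tool_pos": TCP position; "orientation": TCP orientation; "force": force on the tool from outside, world axes, zero at the start; "moment": the same for the moment, N m; "opening": finger opening in m; "gripper_force": force on a finger pad.
Only numpy, scipy, OpenCV 4.12 (cv2) and the standard library are available. Lean on these libraries where they do the work, as an engineer would, in place of code of your own. Each camera call takes 0.05 s, during which the arm holds its last target. There are 200 camera calls.

## Working session

There is one attempt and no reset: what is moved stays moved. The work goes in short steps, Python scripts to look and compute and a tool call to move; the robot and the scene stay as the last step left them, time stands still between calls to the robot, and variables do not carry over. Pictures are saved under pics/ and viewed, at most 10 in all, crops included, and the job is handed in when it is done.

Besides the shell and the picture viewer there is one more tool, called after "Request:" as name(argument=value, ...) on one line, values as JSON. arm_command: Moves the arm, as the interface text tells. Its arguments: {"type":"object","properties":{"steps":{"type":"array"}},"required":["steps"]}

```bash
mkdir -p pics; cat > h.py <<'E'
import numpy as np, cv2
from plant import ctrl
def cam(n):
    c=ctrl.calibration(n); f=210/np.tan(np.radians(c["vertical_fov"])/2)
    return c,f,cv2.Rodrigues(np.array(c["rvec"],float))[0],np.array(c["tvec"],float).ravel()
def snap(n,tag):
    p,d=ctrl.snapshot(n); cv2.imwrite(f"pics/{tag}.png",p[:,:,::-1]); np.save(f"pics/{tag}.npy",d); return p,d
def px2w(n,d,u,v,k=1):
    c,f,R,t=cam(n); z=np.median(d[v-k:v+k+1,u-k:u+k+1])
    return R.T@(np.array([(u-c["cx"])/f*z,(v-c["cy"])/f*z,z])-t)
def px2plane(n,u,v,h):
    c,f,R,t=cam(n); r=R.T@np.array([(u-c["cx"])/f,(v-c["cy"])/f,1]); o=-R.T@t
    return o+r*(h-o[2])/r[2]
def w2px(n,P):
    c,f,R,t=cam(n); q=R@np.array(P)+t; return np.array([c["cx"]+f*q[0]/q[2],c["cy"]+f*q[1]/q[2]])
E
python3 - <<'E'
from h import *
for n in("top","side"):
    p,d=snap(n,n+"0"); c=ctrl.calibration(n); print(n,c,"cam at",-cam(n)[2].T@cam(n)[3])
o=ctrl.get_obs(); print(o["clock"],o["tool_pos"],o["orientation"],o["force"])
E
```

```text
top {'vertical_fov': 48.24810723164394, 'cx': 283.6857766051967, 'cy': 205.35355437305176, 'rvec': array([ 2.20694597, -2.15016144,  0.07854972]), 'tvec': array([-0.03475802,  0.46871754,  1.31055962])} cam at [ 0.36599153 -0.03179837  1.34294819]
side {'vertical_fov': 45.803300271405746, 'cx': 279.8428289400174, 'cy': 197.45627080504283, 'rvec': array([ 1.96735964, -0.82658694,  0.46416357]), 'tvec': array([-0.35430168,  0.22841698,  1.30855277])} cam at [-0.46769229 -0.97036094  0.85421187]
0.1 [0.27188146 0.61736452 0.22572703] [ 1.79915814e+02 -7.46077176e-03 -2.37721843e+01] [ 0.27431481 -0.91363303  0.21359241]
```

View pics/top0.png

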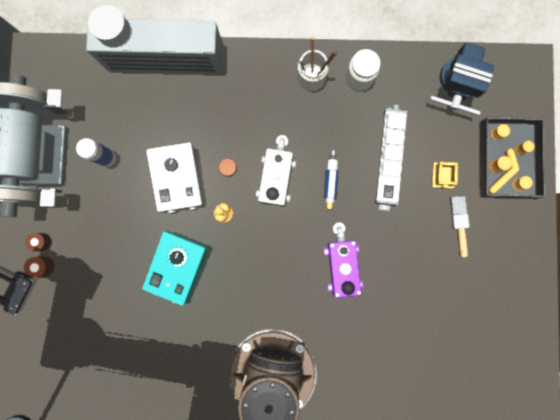

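View pics/side0.png

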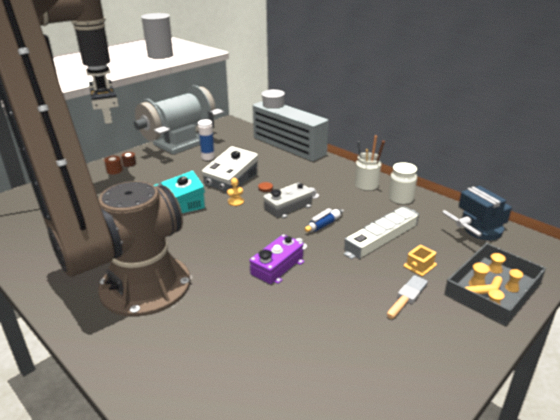

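The top view shows strip (392,157) with its rocker at (390,188), and the grey station (276,178). Its look-alike is purple, at (345,268). The pale-lidded unit is at (175,178), and its look-alike is turquoise, at (175,268). The grey station and the pale unit fit the description, so I'll confirm both in one enlarged crop.

```bash
python3 - <<'E'
from h import *
im=cv2.imread("pics/top0.png")
a=cv2.resize(im[138:218,140:210],None,fx=5.5,fy=5.5,interpolation=cv2.INTER_CUBIC)
b=cv2.resize(im[138:218,250:300],None,fx=5.5,fy=5.5,interpolation=cv2.INTER_CUBIC)
c=cv2.resize(im[138:218,377:402],None,fx=5.5,fy=5.5,interpolation=cv2.INTER_CUBIC)
cv2.imwrite("pics/crop.png",cv2.hconcat([a,b,c])); print([x.shape for x in(a,b,c)])
E
```

```text
[(440, 385, 3), (440, 275, 3), (440, 138, 3)]
```

View pics/crop.png

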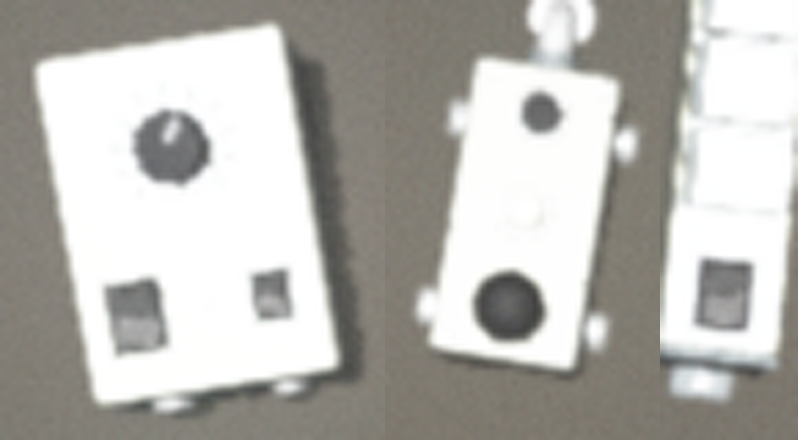

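The crop confirms it. The pale unit has its dial at (171,164), its larger rocker at (164,195) and the small one at (189,191). The grey station has the small flat start button at (278,158) next to the conduit and the mushroom at (272,193). The strip rocker is at (388,191), with the flaps above it.

```bash
python3 - <<'E'
from h import *
def src(cx,cy,ox,u0): return (cx-ox+.5)/5.5-.5+u0,(cy+.5)/5.5-.5+138
def P(cx,cy,ox,u0,h): return px2plane("top",*src(cx,cy,ox,u0),h)
big=P(135,317,0,140,.0725); sm=P(271,295,0,140,.072); dial=P(172,147,0,140,.098)
st=P(541,112,385,250,.065); mu=P(510,305,385,250,.0775)
ro=P(725,293,660,377,.045)
far=px2plane("top",396,109,.04)
print("big",big,"sm",sm,"dial",dial,"d(big,sm)",np.linalg.norm((big-sm)[:2]))
print("start",st,"stop",mu,np.linalg.norm((st-mu)[:2]))
# lid corners of unit, crop px
g=np.load("pics/top0.npy")
# depth-derived: strip and unit footprints via minAreaRect on height maps
c,f,R,t=cam("top"); v,u=np.mgrid[:420,:560]
W=(np.stack([(u-c["cx"])/f*g,(v-c["cy"])/f*g,g],-1)-t)@R
z=W[...,2]
def rect(r,lo,hi):
    m=np.zeros_like(z,bool); m[r[0]:r[1],r[2]:r[3]]=1; m&=(z>lo)&(z<hi)
    q=W[m]; b=cv2.minAreaRect((q[:,:2]*1000).astype(np.float32)); print(b,m.sum(),np.median(q[:,2]))
rect((95,215,370,415),.03,.06); rect((140,220,140,210),.05,.1); rect((150,215,250,300),.045,.06)
print("rocker strip",ro, "yaw unit",np.degrees(np.arctan2(*(big-sm)[:2]*[-1,1])) )
for n in [("bigd",164,195),("start",278,158),("ro",388,191),("bench",220,240),("lamp",275,175)]: print(n[0],px2w("top",g,*n[1:]))
E
```

```text
big [0.48447134 0.30355537 0.0725    ] sm [0.49721134 0.23667879 0.072     ] dial [0.56586059 0.28259604 0.098     ] d(big,sm) 0.06807925386894367
start [ 0.59636743 -0.00363107  0.065     ] stop [0.49751622 0.00876113 0.0775    ] 0.09962494070830823
((621.7958984375, -321.1657409667969), (59.24055480957031, 284.1998596191406), 84.78530883789062) 2040 0.04588616776355959
((535.12890625, 280.161865234375), (169.7362518310547, 124.75444030761719), 10.559536933898926) 2811 0.07615515564549193
((546.8651733398438, 4.081195831298828), (74.00387573242188, 149.93116760253906), 82.13136291503906) 1153 0.053231447395337826
rocker strip [ 0.51529544 -0.31269673  0.045     ] yaw unit 10.785624326354982
bigd [0.4851916  0.30426049 0.07134838]
start [ 0.59600145 -0.00378927  0.06634631]
ro [ 0.51476313 -0.31133542  0.0460626 ]
bench [0.3668883  0.15649475 0.00321138]
lamp [0.5485527  0.00314496 0.0668977 ]
```

Request:
arm_command(steps=[{"translation": [39, 26, 0], "rotation": [0, 0, -0.74], "claw": 0}, {"translation": [78, 52, 0], "rotation": [0, 0, -1.48], "claw": 0}, {"translation": [117, 78, 0], "rotation": [0, 0, -2.22], "claw": 0}, {"translation": [156, 104, 0], "rotation": [0, 0, -2.96], "claw": 0}, {"translation": [195, 130, 0], "rotation": [0, 0, -3.72], "claw": 0}])

```text
clock: 0.6
tool_pos: [0.3986, 0.4184, 0.2263]
orientation: [180.0, 0.0, -5.0]
force: [0.9, -0.3, 0.8]
opening: 0.0533
gripper_force: 0.0
```

Request:
arm_command(steps=[{"translation": [12, 47, 0], "rotation": [0, 0, 0], "claw": 0}, {"translation": [24, 94, 0], "rotation": [0, 0, 0], "claw": 0}, {"translation": [36, 141, 0], "rotation": [0, 0, 0], "claw": 0}, {"translation": [48, 188, 0], "rotation": [0, 0, 0], "claw": 0}, {"translation": [60, 235, 0], "rotation": [0, 0, 0], "claw": 0}])

```text
clock: 1.1
tool_pos: [0.4364, 0.1787, 0.2265]
orientation: [180.0, 0.0, -5.1]
force: [1.3, -0.4, -0.1]
opening: 0.0131
gripper_force: 0.0
```

Request:
arm_command(steps=[{"translation": [12, 47, 0], "rotation": [0, 0, 0], "claw": 0}, {"translation": [24, 94, 0], "rotation": [0, 0, 0], "claw": 0}, {"translation": [36, 141, 0], "rotation": [0, 0, 0], "claw": 0}, {"translation": [48, 188, 0], "rotation": [0, 0, 0], "claw": 0}, {"translation": [60, 235, 0], "rotation": [0, 0, 0], "claw": 0}])

```text
clock: 1.6
tool_pos: [0.475, -0.0607, 0.2267]
orientation: [-180.0, -0.0, -5.1]
force: [1.2, 0.8, 0.3]
opening: 0.0005
gripper_force: 0.0
```

Request:
arm_command(steps=[{"translation": [12, 47, 10], "rotation": [0, 0, 0], "claw": 0}, {"translation": [24, 94, 20], "rotation": [0, 0, 0], "claw": 0}, {"translation": [36, 141, 30], "rotation": [0, 0, 0], "claw": 0}, {"translation": [48, 188, 40], "rotation": [0, 0, 0], "claw": 0}, {"translation": [60, 235, 50], "rotation": [0, 0, 0], "claw": 0}])

```text
clock: 2.1
tool_pos: [0.5137, -0.3002, 0.1759]
orientation: [-180.0, 0.0, -5.2]
force: [0.6, -0.7, 1.2]
opening: 0.0006
gripper_force: 0.0
```

Request:
arm_command(steps=[{"translation": [14.5, 12.5, 20], "rotation": [0, 0, 0], "claw": 0}, {"translation": [14.5, 12.5, 60], "rotation": [0, 0, 0], "claw": 0}, {"translation": [14.5, 12.5, 100], "rotation": [0, 0, 0], "claw": 0}, {"translation": [14.5, 12.5, 110], "rotation": [0, 0, 0], "claw": 0}, {"translation": [14.5, 12.5, 110], "rotation": [0, 0, 0], "claw": 0}])

```text
clock: 2.6
tool_pos: [0.5261, -0.3117, 0.0651]
orientation: [-180.0, 0.2, -5.2]
force: [0.5, -1.3, 2.0]
opening: 0.0
gripper_force: 0.0
```

```bash
python3 - <<'E'
from h import *
p,d=snap("side","s1"); o=ctrl.get_obs(); T=o["tool_pos"]; print(T,o["force"])
uv=w2px("side",T); tg=w2px("side",[.5295,-.3140,.0485]); print("tcp px",uv,"rocker end px",tg)
u,v=350,235
u,v=int(uv[0])-50,int(uv[1])-40
a=cv2.resize(p[v:v+75,u:u+100,::-1],None,fx=8,fy=8,interpolation=cv2.INTER_CUBIC)
for q,c in((uv,(0,0,255)),(tg,(0,255,0))): cv2.circle(a,tuple(int(x) for x in (q-[u,v]+.5)*8),3,c,-1)
cv2.imwrite("pics/c1.png",a); print(u,v)
E
```

```text
[ 0.52747184 -0.31201244  0.0670272 ] [0.47937681 0.0936088  0.69793295]
tcp px [363.90463451 228.54926175] rocker end px [364.39674093 233.94483982]
313 188
```

View pics/c1.png

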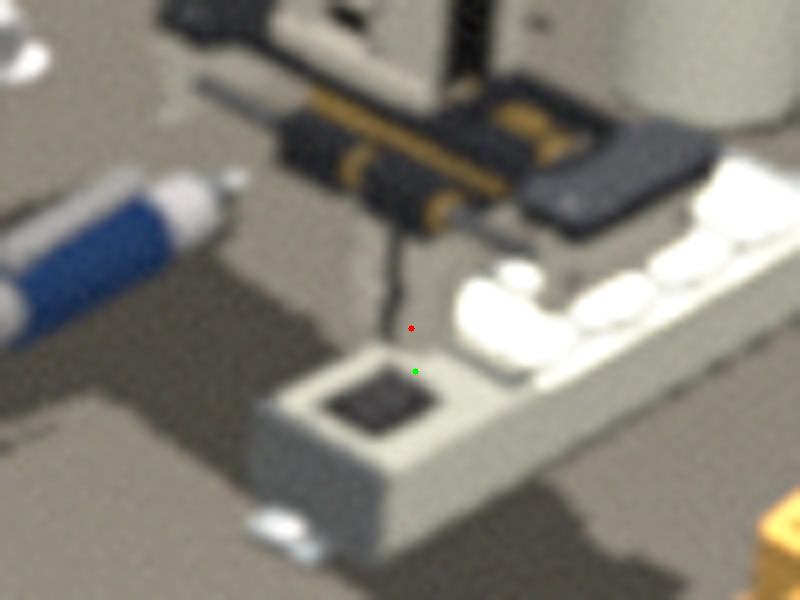

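The crop shows the shut finger tips just above the strip, with the tip seam at about (390,342). The dark rocker's corners are (315,400), (375,437), (440,400) and (390,367). The rocker sits slightly nearer the camera than predicted, so I'll cross-check.

```bash
python3 - <<'E'
from h import *
d=np.load("pics/s1.npy")
f=lambda x,y:((x+.5)/8-.5+313,(y+.5)/8-.5+188)
for n,x,y,h in[("centre",380,400,.0455),("top edge mid +x",415,385,.0475),("-x edge mid",345,418,.0435),("near corner",385,470,.04),("left corner",255,405,.04),("seam",390,342,T if 0 else .067)]:
    u,v=f(x,y); print(n,np.round(px2plane("side",u,v,h),4),"depth",np.round(px2w("side",d,round(u),round(v),0),4))
g=np.load("pics/top0.npy"); p0=cv2.imread("pics/top0.png")
# strip -x end edge in the top picture: white box corners (crop 660..780, y~355)
for x in(668,775):
    print("top -x corner",px2plane("top",(x-660+.5)/5.5-.5+377,(352+.5)/5.5-.5+138,.04))
E
```

```text
centre [ 0.5101 -0.3135  0.0455] depth [ 0.5113 -0.3126  0.043 ]
top edge mid +x [ 0.5237 -0.3185  0.0475] depth [ 0.5257 -0.3158  0.0441]
-x edge mid [ 0.495  -0.3097  0.0435] depth [ 0.5003 -0.3072  0.0389]
near corner [ 0.4837 -0.3358  0.04  ] depth [ 0.4876 -0.3342  0.0382]
left corner [ 0.4834 -0.2791  0.04  ] depth [ 0.5318 -0.2422 -0.0016]
seam [ 0.5152 -0.3121  0.067 ] depth [ 0.5199 -0.3078  0.0638]
top -x corner [ 0.48507519 -0.28521254  0.04      ]
top -x corner [ 0.48647339 -0.33933114  0.04      ]
```

Request:
arm_command(steps=[{"translation": [-3.5, 2, 8], "rotation": [0, 0, 0], "claw": 0}, {"translation": [-3.5, 2, 15], "rotation": [0, 0, 0], "claw": 0}, {"translation": [-3.5, 2, 18], "rotation": [0, 0, 0], "claw": 0}, {"translation": [-3.5, 2, 20.5], "rotation": [0, 0, 0], "claw": 0}, {"translation": [-3.5, 2, 20.5], "rotation": [0, 0, 0], "claw": 0}])

```text
clock: 3.15
tool_pos: [0.5236, -0.3136, 0.0461]
orientation: [180.0, -0.0, -5.2]
force: [-0.6, -0.0, 0.3]
opening: 0.0004
gripper_force: 0.0
```

Request:
arm_command(steps=[{"translation": [0, 0, 1.5], "rotation": [0, 0, 0], "claw": 0}, {"translation": [0, 0, 3], "rotation": [0, 0, 0], "claw": 0}, {"translation": [0, 0, 3], "rotation": [0, 0, 0], "claw": 0}])

```text
clock: 3.45
tool_pos: [0.5237, -0.3136, 0.0439]
orientation: [180.0, -0.0, -5.1]
force: [-1.5, 2.7, 8.0]
opening: 0.0004
gripper_force: 3.5
```

Request:
arm_command(steps=[{"translation": [0, 0, 1], "rotation": [0, 0, 0], "claw": 0}, {"translation": [0, 0, 2], "rotation": [0, 0, 0], "claw": 0}, {"translation": [0, 0, 2], "rotation": [0, 0, 0], "claw": 0}])

```text
clock: 3.75
tool_pos: [0.5238, -0.3137, 0.0437]
orientation: [180.0, -0.1, -5.1]
force: [-5.9, 5.8, 23.1]
opening: 0.0003
gripper_force: 10.7
```

Request:
arm_command(steps=[{"translation": [0, 0, -40], "rotation": [0, 0, 0], "claw": 0}, {"translation": [0, 0, -85], "rotation": [0, 0, 0], "claw": 0}, {"translation": [5, -45, -90], "rotation": [0, 0, 0], "claw": 0}, {"translation": [11, -90, -90], "rotation": [0, 0, 0], "claw": 0}, {"translation": [17, -135, -90], "rotation": [0, 0, 0], "claw": 0}])

```text
clock: 4.25
tool_pos: [0.5528, -0.1796, 0.1317]
orientation: [-180.0, -0.1, -5.2]
force: [0.4, 0.2, -0.4]
opening: 0.0006
gripper_force: 0.0
```

```bash
python3 - <<'E'
from h import *
p,d=snap("side","s2"); print(ctrl.get_obs()["tool_pos"])
q=cv2.imread("pics/side0.png")
A=[cv2.resize(i[228:263,340:385],None,fx=8,fy=8,interpolation=cv2.INTER_CUBIC) for i in(q,p[:,:,::-1])]
cv2.imwrite("pics/c2.png",cv2.hconcat(A))
E
```

```text
[ 0.55440993 -0.17454391  0.13166939]
```

View pics/c2.png

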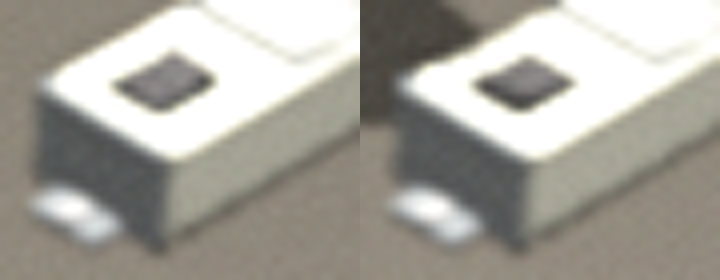

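In the crop the near half of the strip rocker has gone darker (right half of the image, around (515,95)), so it has tipped over to on. Next is the start button.

Request:
arm_command(steps=[{"translation": [6, -45, 0], "rotation": [0, 0, 0.2], "claw": 0}, {"translation": [12, -90, 0], "rotation": [0, 0, 0.46], "claw": 0}, {"translation": [18, -135, 0], "rotation": [0, 0, 0.46], "claw": 0}, {"translation": [24, -174, 5], "rotation": [0, 0, 0.46], "claw": 0}, {"translation": [24, -174, 50], "rotation": [0, 0, 0.46], "claw": 0}])

```text
clock: 4.8
tool_pos: [0.598, -0.0046, 0.0857]
orientation: [-179.8, -0.7, -7.2]
force: [0.9, -0.8, -0.2]
opening: 0.0004
gripper_force: 0.0
```

```bash
python3 - <<'E'
from h import *
p,d=snap("side","s3"); o=ctrl.get_obs(); T=o["tool_pos"]; print(T,o["force"])
uv=w2px("side",T); tg=w2px("side",[.594,-.0037,.065]); print(uv,tg)
u,v=int(uv[0])-50,int(uv[1])-40
a=cv2.resize(p[v:v+75,u:u+100,::-1],None,fx=8,fy=8,interpolation=cv2.INTER_CUBIC)
for q,c in((uv,(0,0,255)),(tg,(0,255,0))): cv2.circle(a,tuple(int(x) for x in (q-[u,v]+.5)*8),3,c,-1)
cv2.imwrite("pics/c3.png",a)
E
```

```text
[ 0.5903546  -0.00717424  0.07490443] [-4.019286    0.14171183 -7.95067951]
[299.79364339 182.71647854] [299.73188566 184.6272088 ]
```

View pics/c3.png

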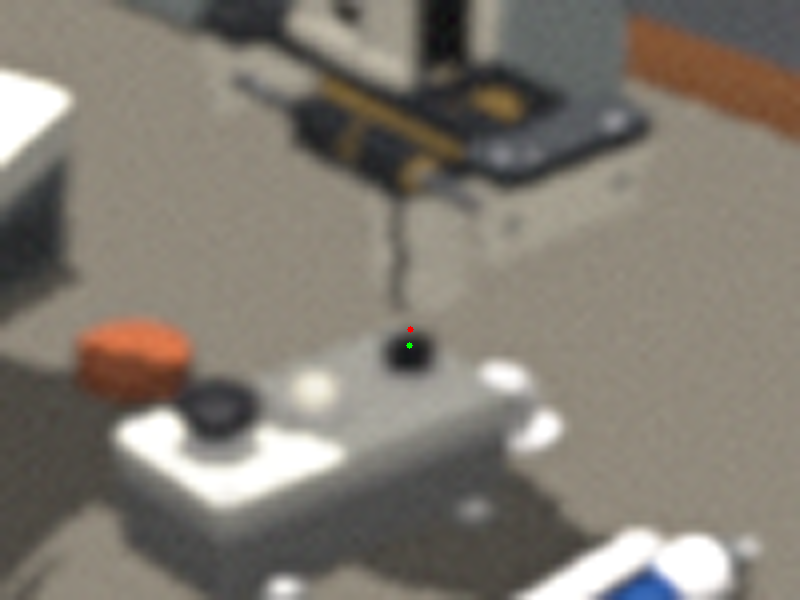

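The tips are above the start button, which is at about (409,345) in the crop, matching the predicted top. The arm is still settling from the fast descent, so I'll press slowly.

Request:
arm_command(steps=[{"translation": [0, 0, 0], "rotation": [0, 0, 0], "claw": 0}, {"translation": [0, 0, 3], "rotation": [0, 0, 0], "claw": 0}, {"translation": [0, 0, 6], "rotation": [0, 0, 0], "claw": 0}])

```text
clock: 5.15
tool_pos: [0.5932, -0.0101, 0.0767]
orientation: [-180.0, -0.1, -7.5]
force: [-0.6, 0.4, 0.3]
opening: 0.0001
gripper_force: 0.0
```

Request:
arm_command(steps=[{"translation": [0, -5.5, 3], "rotation": [0, 0, 0], "claw": 0}, {"translation": [0, -5.5, 9], "rotation": [0, 0, 0], "claw": 0}, {"translation": [0, -5.5, 13], "rotation": [0, 0, 0], "claw": 0}, {"translation": [0, -5.5, 16], "rotation": [0, 0, 0], "claw": 0}, {"translation": [0, -5.5, 17], "rotation": [0, 0, 0], "claw": 0}])

```text
clock: 5.65
tool_pos: [0.5935, -0.0041, 0.0599]
orientation: [180.0, -0.1, -7.4]
force: [-7.6, 1.9, 22.8]
opening: 0.0006
gripper_force: 11.7
```

Request:
arm_command(steps=[{"translation": [0, 0, 0], "rotation": [0, 0, 0], "claw": 0}, {"translation": [0, 0, -20], "rotation": [0, 0, 0], "claw": 0}, {"translation": [0, 0, -60], "rotation": [0, 0, 0], "claw": 0}, {"translation": [0, 0, -90], "rotation": [0, 0, 0], "claw": 0}, {"translation": [-17, -37, -90], "rotation": [0, 0, -0.72], "claw": 0}])

```text
clock: 6.15
tool_pos: [0.584, 0.0331, 0.1524]
orientation: [-179.9, -0.4, -4.0]
force: [-0.1, 1.5, -0.0]
opening: 0.0004
gripper_force: 0.0
```

Request:
arm_command(steps=[{"translation": [-19, -40, 0], "rotation": [0, 0, -0.72], "claw": 0}, {"translation": [-38, -80, 0], "rotation": [0, 0, -1.4], "claw": 0}, {"translation": [-57, -120, 0], "rotation": [0, 0, -2.1], "claw": 0}, {"translation": [-76, -160, 0], "rotation": [0, 0, -2.9], "claw": 0}, {"translation": [-95, -200, 0], "rotation": [0, 0, -2.9], "claw": 0}])

```text
clock: 6.65
tool_pos: [0.4985, 0.242, 0.148]
orientation: [180.0, 0.0, 10.8]
force: [0.7, -0.6, 0.5]
opening: 0.0001
gripper_force: 0.0
```

Request:
arm_command(steps=[{"translation": [3, -32, 0], "rotation": [0, 0, 0], "claw": 0}, {"translation": [5, -63, 5], "rotation": [0, 0, 0], "claw": 0}, {"translation": [5, -63, 35], "rotation": [0, 0, 0], "claw": 0}, {"translation": [5, -63, 50], "rotation": [0, 0, 0], "claw": 0}, {"translation": [5, -63, 50], "rotation": [0, 0, 0], "claw": 0}])

```text
clock: 7.15
tool_pos: [0.4913, 0.3025, 0.0954]
orientation: [179.8, 0.2, 10.6]
force: [-0.4, 0.3, -0.3]
opening: 0.0004
gripper_force: 0.0
```

```bash
python3 - <<'E'
from h import *
o=ctrl.get_obs(); T=o["tool_pos"]; print(T,o["force"],o["orientation"])
p,d=snap("side","s4"); p=p[:,:,::-1]
uv=w2px("side",T); tg=w2px("side",[.4845+.014*.983,.3036+.014*.186,.078]); print(uv,tg)
u,v=int(uv[0])-50,int(uv[1])-40
a=cv2.resize(p[v:v+75,u:u+100],None,fx=8,fy=8,interpolation=cv2.INTER_CUBIC)
for q,c in((uv,(0,0,255)),(tg,(0,255,0))): cv2.circle(a,tuple(int(x) for x in (q-[u,v]+.5)*8),3,c,-1)
cv2.imwrite("pics/c4.png",a); print(u,v)
E
```

```text
[0.49129476 0.30245033 0.09540576] [-0.39920107  0.28581727 -0.3328206 ] [179.83341463   0.24664082  10.63943598]
[215.8553979  158.08389512] [217.08100526 161.58519188]
165 118
```

View pics/c4.png

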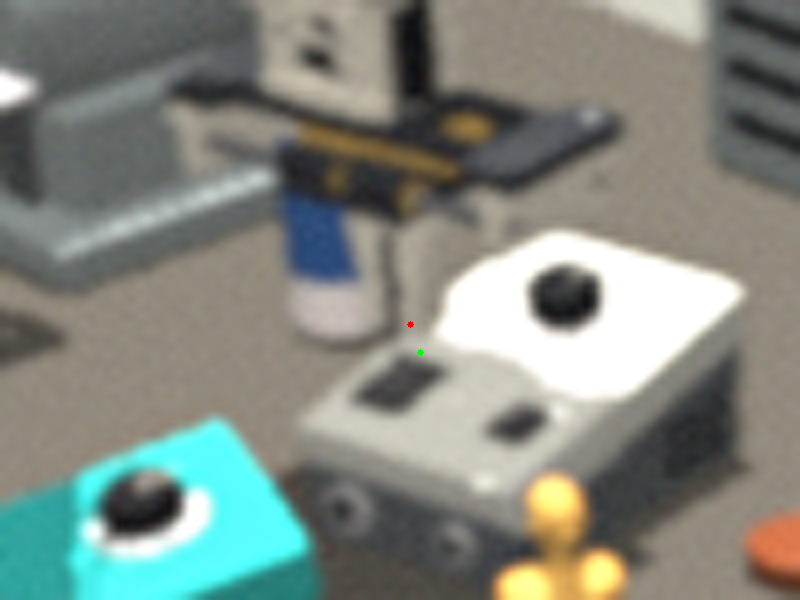

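The crop shows the tips over the back half of the large rocker, which spans (355,400) to (445,372). The small rocker at (520,422) and the dial at (565,297) are well clear. I'll press with a small +x shift.

Request:
arm_command(steps=[{"translation": [2.5, -1, 8], "rotation": [0, 0, 0], "claw": 0}, {"translation": [2.5, -1, 14], "rotation": [0, 0, 0], "claw": 0}, {"translation": [2.5, -1, 17], "rotation": [0, 0, 0], "claw": 0}, {"translation": [2.5, -1, 19.5], "rotation": [0, 0, 0], "claw": 0}, {"translation": [2.5, -1, 21.5], "rotation": [0, 0, 0], "claw": 0}])

```text
clock: 7.7
tool_pos: [0.4956, 0.3051, 0.077]
orientation: [-180.0, -0.1, 10.6]
force: [1.3, -1.4, 2.5]
opening: 0.0
gripper_force: 1.5
```

Request:
arm_command(steps=[{"translation": [0, 0, 0.5], "rotation": [0, 0, 0], "claw": 0}, {"translation": [0, 0, 1.5], "rotation": [0, 0, 0], "claw": 0}, {"translation": [0, 0, 2.5], "rotation": [0, 0, 0], "claw": 0}, {"translation": [0, 0, 2.5], "rotation": [0, 0, 0], "claw": 0}])

```text
clock: 8.1
tool_pos: [0.4948, 0.3049, 0.0738]
orientation: [180.0, 0.0, 10.6]
force: [-0.2, 0.0, -0.8]
opening: 0.0003
gripper_force: 0.0
```

Request:
arm_command(steps=[{"translation": [0, 0, 1], "rotation": [0, 0, 0], "claw": 0}, {"translation": [0, 0, 1.5], "rotation": [0, 0, 0], "claw": 0}, {"translation": [0, 0, 1.5], "rotation": [0, 0, 0], "claw": 0}])

```text
clock: 8.4
tool_pos: [0.495, 0.305, 0.0731]
orientation: [180.0, -0.0, 10.6]
force: [-1.7, -1.1, 5.9]
opening: 0.0005
gripper_force: 3.1
```

Request:
arm_command(steps=[{"translation": [0, 0, -10], "rotation": [0, 0, 0], "claw": 0}, {"translation": [0, 0, -50], "rotation": [0, 0, 0], "claw": 0}, {"translation": [0, 0, -95], "rotation": [0, 0, 0], "claw": 0}, {"translation": [-45, 0, -110], "rotation": [0, 0, 0], "claw": 0}, {"translation": [-60, 0, -115], "rotation": [0, 0, 0], "claw": 0}])

```text
clock: 8.9
tool_pos: [0.4348, 0.2938, 0.1902]
orientation: [-179.8, -0.1, 10.6]
force: [-0.2, 0.9, 0.4]
opening: 0.0004
gripper_force: 0.0
```

```bash
python3 - <<'E'
from h import *
p,d=snap("side","s5"); print(ctrl.get_obs()["tool_pos"],ctrl.get_obs()["force"])
q=cv2.imread("pics/side0.png"); n=p[:,:,::-1]
R=lambda i,a,b,c,e:cv2.resize(i[a:b,c:e],None,fx=6,fy=6,interpolation=cv2.INTER_CUBIC)
r1=cv2.hconcat([R(i,145,190,198,263) for i in(q,n)]); r2=cv2.hconcat([R(i,178,218,258,323) for i in(q,n)])
cv2.imwrite("pics/c5.png",cv2.vconcat([r1,r2]))
E
```

```text
[0.43366575 0.29342235 0.19016159] [-2.69780438 -1.66526337 -0.92012958]
```

View pics/c5.png

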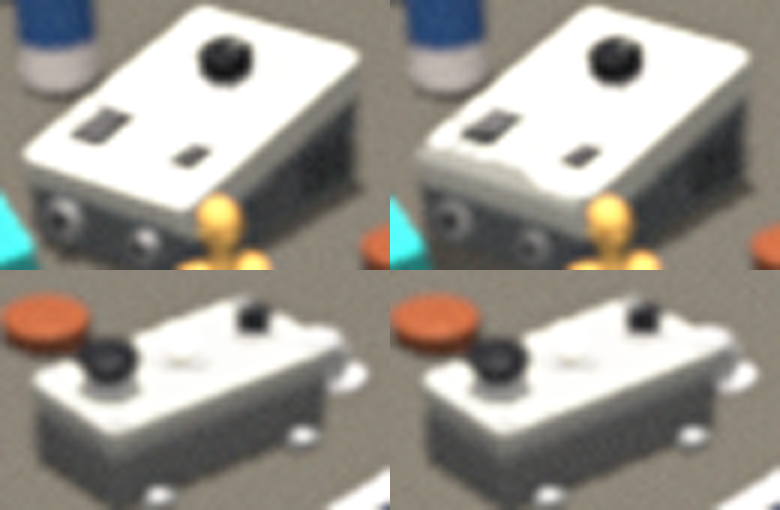

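The before/after crop shows the large rocker with its front half now raised and dark, around (480,130), so it is on. The unit, dial, small rocker, start button and stop button look unchanged, so I'm handing in.

```bash
python3 -c "
from plant import ctrl
print(ctrl.close_job())"
```

```text
the job is handed in; nothing more can be done
None
```

I switched on the strip, pressed and released the start button, then switched on the unit's larger rocker, and handed the job in at about 9 s; the hand-in returned no verdict, but contact forces and before/after pictures indicate that all three worked and nothing else moved.

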